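# Lift the saucepan's lid, let it drain over the pan and hold it level

### The job

Two covered pans stand on the hob; take the lid of the saucepan (the one with a single long handle) by its wooden bar and lift it straight up, level, about 10 cm clear of the pan. Over the pan, tip the lid to about 45 degrees for a second, as one does to let it drip back into the pan, then bring it level again. Finish while holding the lid still and level in the gripper, about 10 cm above its pan as though to look at the food, without shifting the pan or disturbing anything else.

Things in the scene. Friction and masses are not known exactly. Their poses are not given: they have to be found in the camera images.
- lid: Lid of the saucepan: round steel lid, 164 mm across, 4 mm thick at the edge, 11 mm at the middle, about 0.25 to 0.5 kg. Origin at the centre of the lid's seating face, level with the pan's rim while closed; z up through the handle, y along the handle's wooden bar. A flange 144 mm across reaches 8 mm below the origin into the pan with 4 mm of play. Lies loose on the pan; nothing latches.
- lid_handle (a point): Centre of the lid's wooden bar handle, 46 mm above the lid's origin. The bar is 90 mm long along the lid's y axis, 12 mm thick along its x axis (grasp across this) and 18 mm high (37 to 55 mm above the origin). Two steel posts 10 mm thick, 36 mm either side of the middle, carry it; below the bar there is 26 mm of free height.
- saucepan: Steel saucepan with one long wood-sleeved handle, standing loose on the hob, 1.3 kg. 160 mm across, 90 mm high (rim 90 mm above the origin). Origin at the centre of its underside; its handle runs along its own +x to 253 mm from the axis, 75 mm above the origin. It may stand on the left or on the right of the hob.
- casserole: The other steel pan, 180 mm across and 90 mm high, with two small wire loop handles one on each side (along its y, out to 130 mm from the axis). Origin at the centre of its underside. Leave alone.
- casserole_lid: Lid of the casserole, 184 mm across, with the same kind of wooden bar handle. Origin at its seating face. Leave alone.
- tall_mill: Steel spice mill, 44 mm across, 130 mm high, on the hob; origin at its underside. Leave alone.
- short_mill: Steel spice mill, 44 mm across, 100 mm high, on the hob; origin at its underside. Leave alone.
- mug: White mug, 82 mm across, 92 mm high, left of the hob; origin at its underside. Leave alone.
- oil_bottle: Green glass bottle, 64 mm across, about 240 mm high, right of the hob; origin at its underside. Leave alone.
- ramekin: Small white bowl, 90 mm across, 45 mm high, right of the hob; origin at its underside. Leave alone.
- spatula: Wooden-handled spatula lying on the worktop left of the hob. Leave alone.

How it is judged:
On the way, in this order (a step that is already met when the one before it is completed fails the run):
1. the saucepan's lid is lifted level, at least 5 cm clear of the pan (z of lid in the frame of saucepan above 0.14 m and angle between lid's own z axis and vertical below 0.2 rad and contact force between lid and saucepan below 0.3 N), for 0.2 s.
2. the lid is tipped to 45 degrees (within 10) over the pan, in the air (z of lid in the frame of saucepan above 0.14 m and angle between lid's own z axis and vertical between 0.61 and 0.96 rad and horizontal distance between lid and saucepan below 0.07 m and contact force between lid and saucepan below 0.3 N), for 0.4 s.
At the end, for the whole second after the job is handed in: The lid is held by the gripper, still (under 20 mm/s), level within 7 degrees, its seating face 60 to 160 mm above the pan's rim and its centre within 50 mm of the pan's axis, touching no pan; the saucepan stands upright within 30 mm of where it was, and everything else within 30 mm of where it was (z of lid in the frame of saucepan between 0.15 and 0.25 m and angle between lid's own z axis and vertical below 0.12 rad and horizontal distance between lid and saucepan below 0.05 m and linear speed of lid below 0.02 m/s and angular speed of lid below 0.15 rad/s and contact force between lid and the fingers above 1 N and contact force between lid and saucepan below 0.3 N and contact force between lid and casserole below 0.3 N and angle between saucepan's own z axis and vertical below 0.05 rad and distance of each of saucepan, casserole, casserole_lid, tall_mill, short_mill, mug, oil_bottle, ramekin, spatula from where it was at the start of the episode below 0.03 m); the arm keeps its last pose, push and grip.
It fails at once if the lid drips beside the pan: tipped more than 25 degrees with its centre over 80 mm from the pan's axis (angle between lid's own z axis and vertical above 0.44 rad and horizontal distance between lid and saucepan above 0.08 m).
It fails at once if the lid is tipped past 70 degrees (angle between lid's own z axis and vertical above 1.22 rad).
It fails at once if the saucepan is shifted over 30 mm or lifted or tipped (distance of saucepan from where it was at the start of the episode above 0.03 m or angle between saucepan's own z axis and vertical above 0.15 rad).
It fails at once if something else is moved over 30 mm (distance of any of casserole, casserole_lid, tall_mill, short_mill, mug, oil_bottle, ramekin, spatula from where it was at the start of the episode above 0.03 m).
It also fails if it takes over 42 s, if anything falls off the work surface, if the arm or the gripper's body presses on something with over 40 N, if the wrist force passes 120 N, or if a joint passes its speed limit or range.

### The arm

A 6-joint arm with a two-finger parallel gripper is mounted at the origin on the work surface. World frame = base frame: x ahead of the robot, y to its left, z up, the work surface at z = 0. Lengths are in m, angles in rad, forces in N, time in s.
With the tool pointing down it reaches from about 0.35 to 0.925 m from the base axis. Payload 6.4 kg.
Tool frame: the origin (TCP) lies at the very end of the fingers, on their centre line; the grasp point (between the pads) lies 19 mm behind it; z points along the fingers, y is the line along which they close (so a half turn about z gives the same grasp; the last joint's range is limited). The gripper opens to 85 mm and grips with 20 to 120 N. Pads are 22 mm wide; open, the fingers measure 114 mm over their backs; the gripper's body (76 mm by 85 mm) begins 54 mm behind the grasp point. The pads swing forward as they close: fully open they stand 13 mm farther back than shut.
Start: joints at [-1.466, 0.245, 1.558, -0, 1.339, -0.174], TCP at [0.179, -0.625, 0.231] pointing down, gripper open.
Joint ranges: [-3.13, 3.13], [-1.02, 2.26], [0.13, 2.54], [-0.95, 4.09], [0.21, 2.88], [-2.74, 2.74]. Speed limits (rad/s): [2.57, 2.57, 3.14, 3.14, 3.14, 3.14].

### API

Orientations are given as a unit quaternion [x, y, z, w].
In Python, from rig import status, eyes, arm gives the robot as it stands.
- The arm moves only by the tool arm_command, never from a script. Its argument "steps" is a list of rows, each a list of 7 numbers: the shift along the tool's x, y, z in m, then the turn, a rotation vector about the tool's x, y, z in degrees, then the finger opening in m, from 0 to 0.0854. A call has 1 to 5 rows; each row is the pose to reach, as a shift and turn from the pose commanded when the call began, along the tool's axes at that moment; what a row does not reach only later rows make up. A row lasts 1/12 s, in which the tool goes at most 41.7 mm and 7.16 degrees, less where a joint would pass 70% of its speed; a pose out of reach is approached as far as the arm can. A call with a gripper value outside its range is refused whole. The fingers move at their own pace and stop on an object; "grip_force" is the grip in N (left out, the last holds). Time passes only in rows, so rows that repeat a pose let the fingers close. It gives the time, the measured TCP pose, the force, the opening and the grip force at its end, in the units of the state.
- status.state(): the state, without advancing time (a new reading comes with each control period).
- eyes.capture(name): name is "scene" or "top" or "wrist"; returns a dict with "color" (420x560x3 uint8, blue, green, red), "fovy" (degrees; the focal length in pixels is half the picture's height over the tangent of half this angle, whatever the lens; pixels are square), "cx", "cy" (the principal point, pixels), "rvec" (rotation vector, rad) and "tvec" (3), from world to camera coordinates, as OpenCV has them. Camera axes: x right, y down, z forward; pixel columns grow to the right and rows downward; lengths in m; the calibration is good to about 2 mm. A picture is of the moment at which its call begins. There is no depth.
- arm.hand_in(): hands the job in; it is judged then, once.
The state is a dict: "t": time; "joint_positions": joint angles; "joint_velocities": joint speeds; "tau": joint torques, N m; "ee_pos": TCP position; "orientation": TCP orientation; "ft_force": force on the tool from outside, world axes, zero at the start; "torque": the same for the moment, N m; "width": finger opening in m; "grip_force": force on a finger pad.
Only numpy, scipy, OpenCV 4.12 (cv2) and the standard library are available. Lean on these libraries where they do the work, as an engineer would, in place of code of your own. Each camera call takes 0.05 s, during which the arm holds its last target. There are 200 camera calls.

## Working session

There is one attempt and no reset: what is moved stays moved. The work goes in short steps, Python scripts to look and compute and a tool call to move; the robot and the scene stay as the last step left them, time stands still between calls to the robot, and variables do not carry over. Pictures are saved under pics/ and viewed, at most 10 in all, crops included, and the job is handed in when it is done.

Besides the shell and the picture viewer there is one more tool, called after "Request:" as name(argument=value, ...) on one line, values as JSON. arm_command: Moves the arm, as the interface text tells. Its arguments: {"type":"object","properties":{"steps":{"type":"array"},"grip_force":{"type":"number"}},"required":["steps"]}

```bash
mkdir -p pics
cat > h.py <<'E'
import numpy as np, cv2
from scipy.spatial.transform import Rotation as R
from rig import status, eyes, arm
def cam(n):
    c=eyes.capture(n); h=c["color"].shape[0]; f=h/2/np.tan(np.radians(c["fovy"])/2)
    c["f"]=f; c["R"]=cv2.Rodrigues(np.array(c["rvec"],float))[0]; c["t"]=np.array(c["tvec"],float).ravel(); c["C"]=-c["R"].T@c["t"]; return c
def ray(c,u,v):
    d=c["R"].T@np.array([(u-c["cx"])/c["f"],(v-c["cy"])/c["f"],1]); return c["C"],d/np.linalg.norm(d)
def onz(c,u,v,z):
    C,d=ray(c,u,v); return C+d*(z-C[2])/d[2]
def meet(c1,p1,c2,p2):
    A,a=ray(c1,*p1);B,b=ray(c2,*p2)
    s=np.linalg.lstsq(np.array([a,-b]).T,B-A,rcond=None)[0]
    P,Q=A+a*s[0],B+b*s[1]; return (P+Q)/2,np.linalg.norm(P-Q)
def pix(c,P):
    q=c["R"]@np.array(P)+c["t"]; return q[:2]/q[2]*c["f"]+[c["cx"],c["cy"]]
E
python3 - <<'E'
from h import *
for n in ["scene","top"]:
    c=cam(n); cv2.imwrite(f"pics/{n}0.png",c["color"]); print(n,c["f"],c["cx"],c["cy"],c["C"],c["R"][2])
s=status.state(); print(s["t"],s["ee_pos"],s["orientation"],s["width"])
E
```

```text
scene 451.78043327968766 272.6333304059731 211.19116381414216 [ 1.6863869  -0.37631722  0.94106863] [-0.78985523  0.2428616  -0.56315802]
top 394.9120971680865 277.66529230423873 206.1771038908536 [ 0.46777199 -0.01720907  1.21685374] [ 0.07409126 -0.00687631 -0.99722776]
0.1 [ 0.17883453 -0.62439553  0.23029492] [ 9.90299168e-01  1.38948862e-01  4.16745941e-05 -8.77364278e-04] 0.08532803080759638
```

View pics/scene0.png

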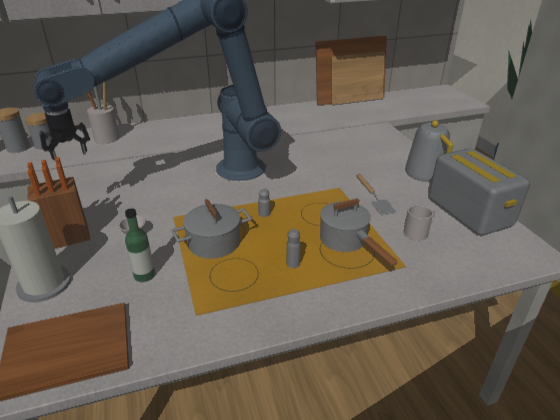

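View pics/top0.png

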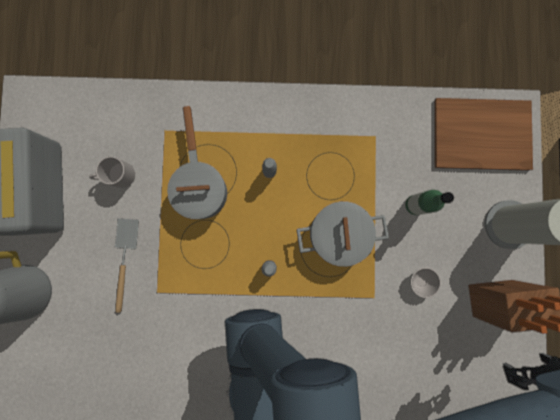

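Scene: the saucepan with its bar is at (346,207), and its handle runs to (392,260). In the top view, the saucepan lid centre is at about (197,190), the bar spans (178–210,188), and the mill is at (269,168). Next I'll measure the bar in both views.

```bash
cat > m.py <<'E'
from h import *
def bar(c,box):
    x0,y0,x1,y1=box; im=c["color"].astype(int)[y0:y1,x0:x1]
    m=((im[...,2]-im[...,0]>35)&(im[...,2]-im[...,1]>12)&(im[...,0]>15)).astype(np.uint8)
    n,l,s,ce=cv2.connectedComponentsWithStats(m)
    k=1+np.argmax(s[1:,4]); ys,xs=np.where(l==k)
    r=cv2.minAreaRect(np.c_[xs+x0,ys+y0].astype(np.float32)); return ce[k]+[x0,y0],r,s[k,4]
E
python3 - <<'E'
from m import *
T=cam("top");S=cam("scene")
bt=bar(T,(170,175,222,200)); bs=bar(S,(325,192,366,216)); print(bt);print(bs)
P,e=meet(T,bt[0],S,bs[0]); print("bar centre",P,e)
def ends(b):
    p=cv2.boxPoints(b[1]); d=[np.linalg.norm(p[0]-p[1]),np.linalg.norm(p[1]-p[2])]
    return [(p[0]+p[3])/2,(p[1]+p[2])/2] if d[0]>d[1] else [(p[0]+p[1])/2,(p[2]+p[3])/2]
et=sorted(map(tuple,ends(bt))); A,B=[onz(T,*p,0.145) for p in et]
print(A,B,np.linalg.norm(A-B),"yaw",np.degrees(np.arctan2(*(A-B)[1::-1])))
# lid outline in top: gray on orange hob
im=T["color"].astype(int)
o=np.hstack([T["color"][150:230,150:245],]); cv2.imwrite("pics/c1.png",np.hstack([cv2.resize(o,None,fx=4,fy=4)[:400],cv2.resize(S["color"][185:265,310:400],None,fx=4,fy=4)]))
h=T["color"]; m=((im[...,2]-im[...,0])<30).astype(np.uint8)[150:225,160:235]
cs=max(cv2.findContours(m,0,1)[0],key=cv2.contourArea); print(cv2.minEnclosingCircle(cs))
for n,p in dict(lidc=(197,190,.1),hand=(187,110,.075),mill=(269,168,.1),mill2=(270,268,.1),mug=(115,172,.09),cass=(343,234,.1)).items(): print(n,onz(T,*p[:2],p[2]))
E
```

```text
(array([191.8220339 , 187.69491525]), ((192.0152130126953, 187.71322631835938), (3.562352180480957, 32.13241958618164), 85.91438293457031), np.int32(118))
(array([338.88126649, 199.58047493]), ((341.5, 200.5), (17.0, 33.0), 90.0), np.int32(379))
bar centre [0.58675272 0.1969428  0.15521981] 0.023627803268977832
[0.58754153 0.25351466 0.145     ] [0.59610794 0.16659821 0.145     ] 0.08733758525706314 yaw 95.62884648527327
((37.38679122924805, 34.08490753173828), 35.10165023803711)
lidc [0.59087268 0.20523162 0.1       ]
hand [0.82978783 0.24916535 0.075     ]
mill [0.65940421 0.00258613 0.1       ]
mill2 [ 0.37648742 -0.00781243  0.1       ]
mug [0.63772587 0.44410947 0.09      ]
cass [ 0.47672641 -0.21143523  0.1       ]
```

View pics/c1.png

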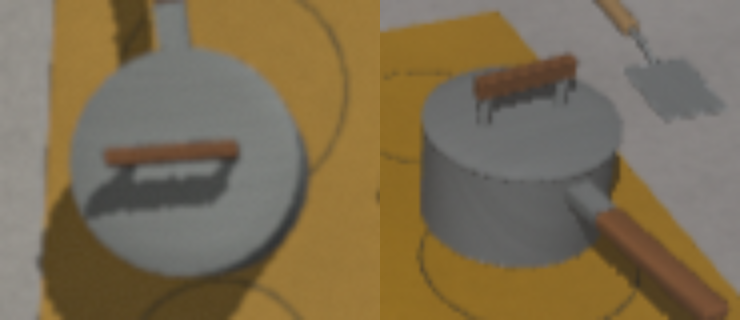

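The crop shows the bar clearly: top view x 176–210 at y≈188, and scene view x 333–359 at y≈204. My scene mask caught some of the hob, so I'll tighten it.

Run:
```python
from m import *
T=cam("top");S=cam("scene")
bt=bar(T,(170,175,222,200)); bs=bar(S,(330,198,361,214)); print(bt);print(bs)
P,e=meet(T,bt[0],S,bs[0]); print("bar centre",P,e)
im=T["color"]; print(im[188,190],im[192,220]); print(S["color"][204,346],S["color"][195,332])
s=status.state(); Rt=R.from_quat(s["orientation"]).as_matrix(); print(Rt.round(3))
W=cam("wrist");print(Rt.T@(W["C"]-s["ee_pos"]),W["f"],(Rt.T@W["R"].T).round(3))
```

```text
(array([191.8220339 , 187.69491525]), ((192.0152130126953, 187.71322631835938), (3.562352180480957, 32.13241958618164), 85.91438293457031), np.int32(118))
(array([343.08181818, 202.23181818]), ((344.0, 203.5), (11.0, 28.0), 90.0), np.int32(220))
bar centre [0.58991097 0.2049504  0.14402386] 0.012094811744583812
[ 51  76 109] [121 124 122]
[43 61 88] [ 41 108 143]
[[ 0.961  0.275 -0.   ]
 [ 0.275 -0.961  0.001]
 [ 0.    -0.001 -1.   ]]
[ 0.07225482  0.0010609  -0.14329685] 367.51680390152455 [[-0.001 -0.957 -0.29 ]
 [ 1.    -0.    -0.002]
 [ 0.002 -0.29   0.957]]
```

Request:
arm_command(steps=[[0,0,-0.04,0,0,0,0.06],[0,0,-0.08,0,0,0,0.06],[0.02,-0.02,-0.12,0,0,0,0.06],[0.045,-0.05,-0.12,0,0,0,0.06],[0.07,-0.08,-0.12,0,0,0,0.06]])

```text
t: 0.77
ee_pos: [0.2244, -0.5294, 0.3555]
orientation: [0.99, 0.138, 0.0, 0.004]
ft_force: [1.1, 0.1, -0.5]
width: 0.0599
grip_force: 0.0
```

Request:
arm_command(steps=[[0.027,-0.03,0,0,0,0,0.06],[0.054,-0.06,0,0,0,0,0.06],[0.081,-0.09,0,0,0,0,0.06],[0.108,-0.12,0,0,0,0,0.06],[0.135,-0.15,0,0,0,0,0.06]])

```text
t: 1.18
ee_pos: [0.313, -0.3455, 0.3514]
orientation: [0.99, 0.139, 0.0, 0.0]
ft_force: [1.4, -0.1, 0.7]
width: 0.06
grip_force: 0.0
```

Request:
arm_command(steps=[[0.027,-0.03,0,0,0,0,0.06],[0.054,-0.06,0,0,0,0,0.06],[0.081,-0.09,0,0,0,0,0.06],[0.108,-0.12,0,0,0,0,0.06],[0.135,-0.15,0,0,0,0,0.06]])

```text
t: 1.6
ee_pos: [0.4015, -0.1641, 0.3516]
orientation: [0.99, 0.139, 0.0, 0.0]
ft_force: [-0.4, -0.3, 0.2]
width: 0.0601
grip_force: 0.0
```

Request:
arm_command(steps=[[0.027,-0.03,0,0,0,0,0.06],[0.054,-0.06,0,0,0,0,0.06],[0.081,-0.09,0,0,0,0,0.06],[0.108,-0.12,0,0,0,0,0.06],[0.135,-0.15,0,0,0,0,0.06]])

```text
t: 2.02
ee_pos: [0.4901, 0.0175, 0.3516]
orientation: [0.99, 0.139, 0.0, 0.0]
ft_force: [0.4, -0.2, 0.1]
width: 0.0601
grip_force: 0.0
```

Request:
arm_command(steps=[[0.027,-0.03,0,0,0,0,0.06],[0.054,-0.06,0,0,0,0,0.06],[0.081,-0.09,0,0,0,0,0.06],[0.108,-0.12,0,0,0,0,0.06],[0.135,-0.15,0,0,0,0,0.06]])

```text
t: 2.43
ee_pos: [0.5786, 0.1989, 0.3513]
orientation: [0.99, 0.139, 0.0, 0.0]
ft_force: [1.3, -0.1, 0.8]
width: 0.0603
grip_force: 0.0
```

Request:
arm_command(steps=[[0,0,0,0,0,-7,0.06],[0,0,0,0,0,-14,0.06],[0,0,0,0,0,-21,0.06],[0,0,0,0,0,-28,0.06],[0,0,0,0,0,-35,0.06]])

```text
t: 2.85
ee_pos: [0.5782, 0.1969, 0.3511]
orientation: [0.901, 0.433, -0.0, -0.0]
ft_force: [0.2, 0.1, 0.0]
width: 0.0598
grip_force: 0.0
```

Request:
arm_command(steps=[[0,0,0,0,0,-7,0.06],[0,0,0.01,0,0,-14,0.06],[0,0,0.02,0,0,-21,0.06],[0,0,0.03,0,0,-28,0.06],[0,0,0.04,0,0,-35,0.06]])

```text
t: 3.27
ee_pos: [0.5782, 0.1967, 0.3108]
orientation: [0.729, 0.684, 0.0, 0.0]
ft_force: [-0.7, -0.1, -0.1]
width: 0.06
grip_force: 0.0
```

Request:
arm_command(steps=[[0,0,0,0,0,-5,0.06],[0,0,0,0,0,-9.5,0.06],[0,0,0,0,0,-9.5,0.06],[0,0,0,0,0,-9.5,0.06],[0,0,0,0,0,-9.5,0.06]])

```text
t: 3.68
ee_pos: [0.5783, 0.1967, 0.3115]
orientation: [0.673, 0.74, 0.0, 0.0]
ft_force: [-0.3, 1.2, 0.4]
width: 0.0602
grip_force: 0.0
```

Run:
```python
from h import *
W=cam("wrist");cv2.imwrite("pics/w1.png",W["color"])
s=status.state();print(s["joint_positions"],s["ee_pos"],R.from_quat(s["orientation"]).as_matrix().round(3))
```

```text
[1.42475077e-01 9.91251290e-02 1.57685283e+00 7.50903845e-06
 1.46526888e+00 4.82728574e-02] [0.57826724 0.19670521 0.31148807] [[-0.094  0.996  0.   ]
 [ 0.996  0.094  0.   ]
 [ 0.     0.    -1.   ]]
```

View pics/w1.png

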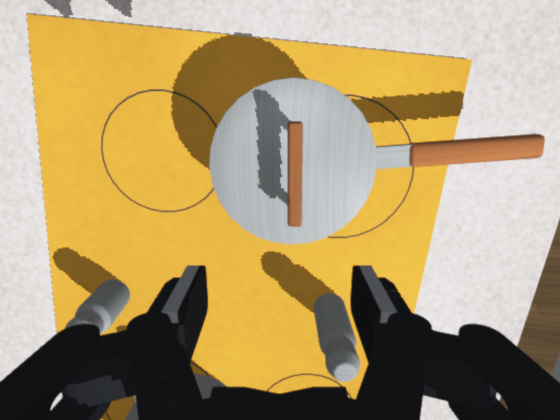

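The wrist view shows the bar upright at (295,122–226), the lid disc centred at about (294,160), and the pan handle to the right. I'll measure here, shift, and measure again for stereo.

```bash
cat > wm.py <<'E'
from h import *
import pickle
def wbar(c,seed=None):
    im=c["color"].astype(int); b,g,r=im[...,0],im[...,1],im[...,2]
    m=((r-g>35)&(g-b<60)&(r>80)).astype(np.uint8)
    n,l,s,ce=cv2.connectedComponentsWithStats(m); out=[]
    for k in range(1,n):
        if s[k,4]>300:
            ys,xs=np.where(l==k); out.append((ce[k],cv2.minAreaRect(np.c_[xs,ys].astype(np.float32)),s[k,4],cv2.boxPoints(cv2.minAreaRect(np.c_[xs,ys].astype(np.float32)))))
    return out
def lid(c):
    im=c["color"].astype(int); m=((im.max(2)-im.min(2)<60)).astype(np.uint8)
    return m
E
cat > w.py <<'E'
from wm import *
import sys
c=cam("wrist"); b=wbar(c)
for o in b: print(o[0].round(1),o[1],o[2])
o=min(b,key=lambda o:abs(o[0][0]-290)+abs(o[0][1]-170)); c["o"]=o
pickle.dump(c,open(sys.argv[1],"wb"))
E
python3 w.py a.pkl
```

```text
[294.9 173.2] ((295.5, 174.0), (102.0, 13.0), 90.0) 1315
[475.9 150.8] ((476.88226318359375, 149.9705810546875), (24.15939712524414, 135.52272033691406), 85.60128784179688) 2929
```

Request:
arm_command(steps=[[0.03,0.0,0,0,0,0,0.06],[0.03,0.03,0,0,0,0,0.06],[0.03,0.06,0,0,0,0,0.06],[0.03,0.06,0,0,0,0,0.06],[0.03,0.06,0,0,0,0,0.06]])

```text
t: 4.2
ee_pos: [0.6357, 0.2322, 0.3102]
orientation: [0.673, 0.74, -0.001, -0.001]
ft_force: [-0.4, 0.5, 0.6]
width: 0.0604
grip_force: 0.0
```

```bash
python3 w.py b.pkl
python3 - <<'E'
from wm import *
from m import bar
A,B=[pickle.load(open(f,"rb")) for f in("a.pkl","b.pkl")]
P,e=meet(A,A["o"][0],B,B["o"][0]); print("stereo",P,e)
# ends by stereo
def ends(o):
    p=o[3]; p=p[np.argsort(p[:,1])]; return p[:2].mean(0),p[2:].mean(0)
E=[meet(A,a,B,b) for a,b in zip(ends(A["o"]),ends(B["o"]))]; print(E)
d=E[0][0]-E[1][0]; print("len",np.linalg.norm(d),"yaw",np.degrees(np.arctan2(d[1],d[0])))
s=status.state();print(s["ee_pos"],s["orientation"])
T=cam("top")
S=cam("scene");im=S["color"].astype(int);m=((im[...,2]-im[...,0]>25)&(im[...,1]-im[...,0]<30)).astype(np.uint8)
n,l,st,ce=cv2.connectedComponentsWithStats(m[190:216,325:366])
k=1+np.argmax(st[1:,4]);print(st[k],ce[k]+[325,190],meet(S,ce[k]+[325,190],B,B["o"][0]))
# lid disc: Hough-free ellipse fit from grey mask in both views
for c in(A,B):
    im=c["color"].astype(int);m=(((im[...,2]-im[...,0]<60)&(np.arange(420)[:,None]<262)&(np.arange(420)[:,None]>70)).astype(np.uint8))
    m=cv2.morphologyEx(m,cv2.MORPH_OPEN,np.ones((35,35)))
    q=max(cv2.findContours(m,0,1)[0],key=cv2.contourArea);h=cv2.convexHull(q);e=cv2.fitEllipse(h);print("lid",e,onz(c,*e[0],P[2]-.042))
E
```

```text
[225.9 207.4] ((226.01498413085938, 208.2992401123047), (97.97761535644531, 14.881409645080566), 87.1375961303711) 1412
[413.7 180.5] ((414.23822021484375, 180.5970458984375), (22.702165603637695, 131.07431030273438), 85.60128784179688) 2689
stereo [0.58941494 0.21048678 0.14439002] 8.748567930680667e-05
[(array([0.58537983, 0.25231383, 0.14464377]), np.float64(0.00021654367158132045)), (array([0.59463655, 0.16525211, 0.14842784]), np.float64(0.00030374594032700475))]
len 0.08763417844522771 yaw 96.06909268217443
[0.63505808 0.23227706 0.31075657] [ 6.72754095e-01  7.39865945e-01 -4.02666207e-04 -3.86072841e-04]
[  9   9  25  11 152] [345.89473684 203.83552632] (array([0.58896176, 0.20856349, 0.13564563]), np.float64(0.001873829090593827))
lid ((292.3265380859375, 159.6939697265625), (164.23193359375, 168.48927307128906), 82.08828735351562) [0.5881583  0.21551515 0.10239002]
lid ((478.6138610839844, 203.10130310058594), (174.2916717529297, 454.35650634765625), 4.767277717590332) [0.8332534  0.22566045 0.10239002]
```

Request:
arm_command(steps=[[-0.01,-0.025,0,0,0,0,0.06],[-0.019,-0.047,0.01,0,0,0.0,0.06],[-0.019,-0.047,0.04,0,0,0,0.06],[-0.019,-0.047,0.07,0,0,0,0.06],[-0.019,-0.047,0.1,0,0,0,0.06]])

```text
t: 4.77
ee_pos: [0.5895, 0.2088, 0.2119]
orientation: [0.673, 0.74, 0.001, 0.001]
ft_force: [0.2, -0.2, -0.2]
width: 0.06
grip_force: 0.0
```

Request:
arm_command(steps=[[0,0,0.02,0,0,0,0.06],[0,0,0.04,0,0,0,0.06],[0,0,0.04,0,0,0,0.06],[0,0,0.04,0,0,0,0.06],[0,0,0.04,0,0,0,0.06]])

```text
t: 5.18
ee_pos: [0.5908, 0.2091, 0.1734]
orientation: [0.673, 0.74, 0.001, 0.001]
ft_force: [0.8, -0.6, 0.0]
width: 0.0604
grip_force: 0.0
```

Run:
```python
from h import *
W=cam("wrist");S=cam("scene");cv2.imwrite("pics/w2.png",np.hstack([cv2.resize(W["color"],(400,300)),cv2.resize(S["color"][150:270,280:440],(400,300))]))
s=status.state();print(s["ee_pos"])
print(pix(W,[.590,.209,.145]))
```

```text
[0.59122053 0.20913251 0.17383784]
[280.04508942 250.45823355]
```

View pics/w2.png

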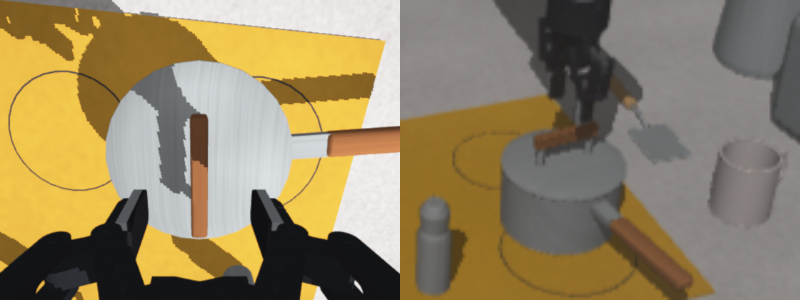

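The bar at crop (199,175) is centred between the fingertips and matches the prediction. Descending and closing.

Request:
arm_command(steps=[[0,0,0.018,0,0,0,0.06],[0,0,0.036,0,0,0,0.06],[0,0,0.053,0,0,0,0.06],[0,0,0.053,0,0,0,0.05],[0,0,0.053,0,0,0,0.04]])

```text
t: 5.7
ee_pos: [0.5901, 0.2089, 0.1188]
orientation: [0.673, 0.74, -0.0, -0.0]
ft_force: [0.3, 0.4, 0.5]
width: 0.0407
grip_force: 0.0
```

Request:
arm_command(steps=[[0,0,0,0,0,0,0.03],[0,0,0,0,0,0,0.024],[0,0,0,0,0,0,0.018],[0,0,0,0,0,0,0.012],[0,0,0,0,0,0,0.006]], grip_force=20)

```text
t: 6.12
ee_pos: [0.5908, 0.209, 0.1195]
orientation: [0.673, 0.74, 0.001, 0.001]
ft_force: [-0.3, -0.9, 3.0]
width: 0.012
grip_force: 20.3
```

Request:
arm_command(steps=[[0,0,0,0,0,0,0],[0,0,0,0,0,0,0],[0,0,0,0,0,0,0],[0,0,0,0,0,0,0],[0,0,0,0,0,0,0]], grip_force=80)

```text
t: 6.53
ee_pos: [0.591, 0.209, 0.1197]
orientation: [0.673, 0.74, 0.001, 0.001]
ft_force: [-0.6, 0.5, 5.7]
width: 0.0106
grip_force: 78.9
```

Request:
arm_command(steps=[[0,0,-0.003,0,0,0,0],[0,0,-0.008,0,0,0,0],[0,0,-0.015,0,0,0,0],[0,0,-0.023,0,0,0,0],[0,0,-0.033,0,0,0,0]])

```text
t: 6.95
ee_pos: [0.5895, 0.2088, 0.1513]
orientation: [0.673, 0.74, -0.001, -0.0]
ft_force: [-0.7, 0.4, -2.3]
width: 0.0109
grip_force: 77.9
```

Request:
arm_command(steps=[[0,0,-0.015,0,0,0,0],[0,0,-0.03,0,0,0,0],[0,0,-0.045,0,0,0,0],[0,0,-0.06,0,0,0,0],[0,0,-0.072,0,0,0,0]])

```text
t: 7.37
ee_pos: [0.5905, 0.209, 0.2256]
orientation: [0.673, 0.74, 0.001, 0.001]
ft_force: [0.3, -0.6, -2.3]
width: 0.0105
grip_force: 77.9
```

Request:
arm_command(steps=[[0,0,0,0,0,0,0],[0,0,0,0,0,0,0],[0,0,0,0,0,0,0],[0,0,0,0,0,0,0],[0,0,0,0,0,0,0]])

```text
t: 7.78
ee_pos: [0.5894, 0.2088, 0.2219]
orientation: [0.673, 0.74, -0.001, -0.001]
ft_force: [0.1, -0.6, -2.6]
width: 0.0109
grip_force: 78.1
```

Run:
```python
from h import *
W=cam("wrist");S=cam("scene");cv2.imwrite("pics/w3.png",np.hstack([cv2.resize(W["color"],(400,300)),cv2.resize(S["color"][130:280,260:460],(400,300))]))
s=status.state();print(s["ee_pos"],s["ft_force"],s["joint_positions"],R.from_quat(s["orientation"]).as_matrix().round(3))
```

```text
[0.58969991 0.20880589 0.22236479] [ 0.42306319  0.27157544 -1.17920416] [ 1.59336869e-01  1.97675197e-01  1.63004001e+00 -1.20785681e-05
  1.31542656e+00  6.38208483e-02] [[-0.095  0.995 -0.002]
 [ 0.995  0.095 -0.   ]
 [-0.    -0.002 -1.   ]]
```

View pics/w3.png

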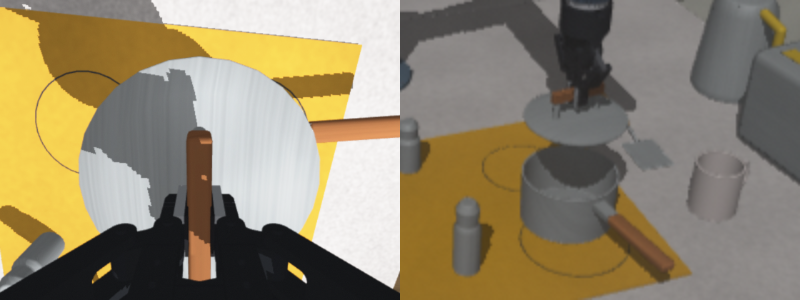

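The lid is held level above the pan. Now tipping about the bar axis.

Request:
arm_command(steps=[[0,0,0,2,0,0,0],[0,0,0,5,0,0,0],[0,0,0,9,0,0,0],[0,0,0,13,0,0,0],[0,0,0,17,0,0,0]], grip_force=100)

```text
t: 8.3
ee_pos: [0.5903, 0.2089, 0.2234]
orientation: [0.665, 0.732, -0.11, -0.1]
ft_force: [0.5, 0.1, -2.8]
width: 0.0102
grip_force: 101.2
```

Request:
arm_command(steps=[[0,0,0,4,0,0,0],[0,0,0,8,0,0,0],[0,0,0,12,0,0,0],[0,0,0,16,0,0,0],[0,0,0,18,0,0,0]])

```text
t: 8.72
ee_pos: [0.5907, 0.2088, 0.2218]
orientation: [0.641, 0.705, -0.224, -0.203]
ft_force: [0.9, -0.3, -3.1]
width: 0.0104
grip_force: 101.2
```

Run:
```python
from h import *
s=status.state();print(s["ee_pos"],s["ft_force"],np.round(s["joint_positions"],2),R.from_quat(s["orientation"]).as_matrix().round(3))
```

```text
[0.59066791 0.20875067 0.22184856] [ 0.9067013  -0.31518352 -3.10526434] [0.15 0.56 1.25 0.03 1.95 0.05] [[-0.095  0.814 -0.573]
 [ 0.995  0.078 -0.055]
 [-0.    -0.576 -0.817]]
```

35° reached cleanly. Going to 45° and holding.

Request:
arm_command(steps=[[0,0,0,3,0,0,0],[0,0,0,6,0,0,0],[0,0,0,9,0,0,0],[0,0,0,10,0,0,0],[0,0,0,10,0,0,0]])

```text
t: 9.13
ee_pos: [0.5903, 0.2088, 0.2216]
orientation: [0.621, 0.683, -0.284, -0.258]
ft_force: [-0.4, -0.8, -2.3]
width: 0.0106
grip_force: 101.2
```

Request:
arm_command(steps=[[0,0,0,0,0,0,0],[0,0,0,0,0,0,0],[0,0,0,0,0,0,0],[0,0,0,0,0,0,0],[0,0,0,0,0,0,0]])

```text
t: 9.55
ee_pos: [0.5901, 0.2089, 0.2238]
orientation: [0.621, 0.684, -0.283, -0.257]
ft_force: [-1.6, 0.1, -1.4]
width: 0.0104
grip_force: 101.2
```

Request:
arm_command(steps=[[0,0,0,0,0,0,0],[0,0,0,0,0,0,0],[0,0,0,0,0,0,0],[0,0,0,0,0,0,0],[0,0,0,0,0,0,0]])

```text
t: 9.97
ee_pos: [0.5901, 0.2089, 0.2233]
orientation: [0.621, 0.684, -0.283, -0.257]
ft_force: [1.1, 0.1, -2.9]
width: 0.0104
grip_force: 101.2
```

Run:
```python
from h import *
W=cam("wrist");S=cam("scene");cv2.imwrite("pics/w4.png",np.hstack([cv2.resize(W["color"],(400,300)),cv2.resize(S["color"][130:280,260:460],(400,300))]))
```

```text
(no output)
```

View pics/w4.png

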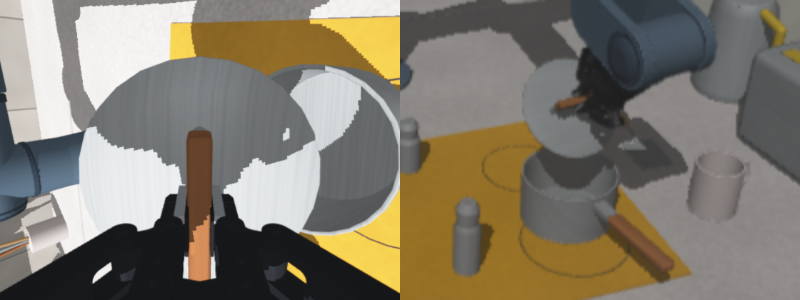

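The lid is tipped about 45° over the pan. It has not slipped in the gripper, as the bar is still at wrist crop (199,180), and the pan has not moved. Bringing it level.

Request:
arm_command(steps=[[0,0,0,-2,0,0,0],[0,0,0,-5,0,0,0],[0,0,0,-9,0,0,0],[0,0,0,-13,0,0,0],[0,0,0,-17,0,0,0]])

```text
t: 10.48
ee_pos: [0.5902, 0.2089, 0.2234]
orientation: [0.653, 0.718, -0.178, -0.162]
ft_force: [0.1, -0.1, -2.0]
width: 0.0105
grip_force: 101.2
```

Request:
arm_command(steps=[[0,0,0,-4,0,0,0],[0,0,0,-8,0,0,0],[0,0,0,-12,0,0,0],[0,0,0,-16,0,0,0],[0,0,0,-20,0,0,0]])

```text
t: 10.9
ee_pos: [0.5899, 0.2089, 0.2237]
orientation: [0.671, 0.738, -0.051, -0.046]
ft_force: [0.4, 0.6, -2.9]
width: 0.0107
grip_force: 101.2
```

Request:
arm_command(steps=[[0,0,0,-4,0,0,0],[0,0,0,-7,0,0,0],[0,0,0,-8,0,0,0],[0,0,0,-8,0,0,0],[0,0,0,-8,0,0,0]])

```text
t: 11.32
ee_pos: [0.5899, 0.2088, 0.2233]
orientation: [0.673, 0.74, -0.001, -0.0]
ft_force: [0.3, 0.3, -3.3]
width: 0.0103
grip_force: 101.2
```

Request:
arm_command(steps=[[0,0,0,0,0,0,0],[0,0,0,0,0,0,0],[0,0,0,0,0,0,0],[0,0,0,0,0,0,0],[0,0,0,0,0,0,0]])

```text
t: 11.73
ee_pos: [0.5902, 0.2089, 0.2231]
orientation: [0.673, 0.74, -0.0, -0.0]
ft_force: [0.8, 0.4, -3.3]
width: 0.0105
grip_force: 101.2
```

Run:
```python
from h import *
W=cam("wrist");S=cam("scene");cv2.imwrite("pics/w5.png",np.hstack([cv2.resize(W["color"],(400,300)),cv2.resize(S["color"][130:280,260:460],(400,300))]))
for _ in range(4):
    cam("top");s=status.state();print(s["ee_pos"],s["width"],s["grip_force"],R.from_quat(s["orientation"]).as_matrix()[:,2].round(4))
```

```text
[0.59012405 0.20888482 0.22325329] 0.010423213071887634 101.15610480308533 [-1.e-04 -0.e+00 -1.e+00]
[0.59009991 0.2088909  0.22328192] 0.010336116164042789 101.15675568580627 [-1.e-04  0.e+00 -1.e+00]
[0.59009052 0.20892113 0.22329366] 0.01047379801318178 101.15525722503662 [-0.  0. -1.]
[0.59008236 0.20890675 0.22330124] 0.010360873829068449 101.15624070167542 [-0.  0. -1.]
```

View pics/w5.png

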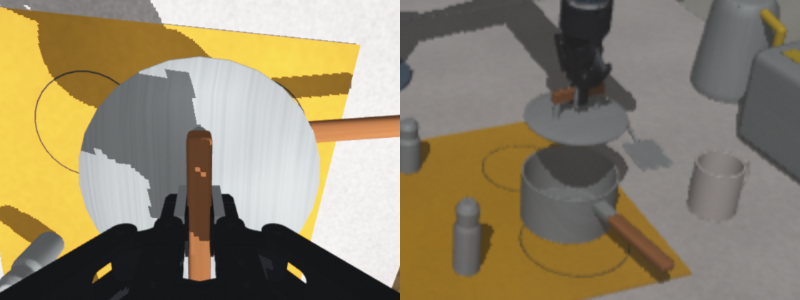

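The lid is level and still about 10 cm above the pan, and nothing else has moved. Handing in.

```bash
python3 -c "
from rig import arm
print(arm.hand_in())"
```

```text
the job is handed in; nothing more can be done
None
```

I lifted the saucepan lid, tipped it to about 45° over the pan for roughly a second, and handed in with it held level and still about 10 cm above the pan; nothing else moved in the views I checked, though the hand-in returned no verdict.

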